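# Show how the miniature axe is packed

## Robot

A 6-joint arm with a two-finger parallel gripper is mounted at the origin on the work surface. World frame = base frame: x ahead of the robot, y to its left, z up, the work surface at z = 0. Lengths are in m, angles in rad, forces in N, time in s.
With the tool pointing down it reaches from about 0.3 to 0.775 m from the base axis. Payload 14.6 kg.
Tool frame: the origin (TCP) lies midway between the tips of the shut fingers; the grasp point (between the pads) lies 19 mm behind it (ctrl.grip_depth is the distance from the TCP to the grasp point, in m); z points along the fingers, x is the direction in which the jaws open and shut, and the axes are right-handed (so a half turn about z gives the same grasp; the last joint's range is limited). The gripper opens to 94 mm and grips with 3 to 60 N. Pads are 16 mm wide; open, the fingers measure 119 mm over their backs; the gripper's body (75 mm by 177 mm) begins 78 mm behind the grasp point.
Start: joints at [1.177, 0.3, 1.521, -0, 1.321, -0.067], TCP at [0.177, 0.521, 0.205] pointing down, gripper open.
Joint ranges: [-3.03, 3.03], [-0.79, 2.21], [0.23, 2.52], [-1.04, 4.18], [0, 3.07], [-2.55, 2.55]. Speed limits (rad/s): [2.22, 2.22, 2.57, 3.14, 3.14, 3.14].

## Interface

Orientations are given as [roll, pitch, yaw] about the fixed x, y, z axes, in that order (R = Rz(yaw) Ry(pitch) Rx(roll)).
In Python, from station import ctrl gives the robot as it stands.
- The arm moves only by the tool play_rows, never from a script. Its argument "steps" is a list that holds one entry, the list of rows, each a list of 7 numbers: the shift along the tool's x, y, z in cm, then the turn, a rotation vector about the tool's x, y, z in rad, then the opening, from 0 (shut) to 1 (fully open). In form: [[[x, y, z, ax, ay, az, hand], ...]]. A call has 1 to 20 rows; each row is the pose to reach, as a shift and turn from the pose measured when the call began, along the tool's axes at that moment; what a row does not reach only later rows make up. A row lasts 1/12 s, in which the tool goes at most 41.7 mm and 7.16 degrees, less where a joint would pass 70% of its speed; a pose out of reach is approached as far as the arm can. A call with a gripper value outside its range is refused whole. The fingers move at their own pace and stop on an object; "force" is the grip in N (left out, the last holds). Time passes only in rows, so rows that repeat a pose let the fingers close. It gives the time, the measured TCP pose, the force and the opening at its end, in the units of the state.
- ctrl.get_obs(): the state, without advancing time (a new reading comes with each control period).
- ctrl.camera(name): name is "scene" or "side" or "wrist"; returns a dict with "frame" (400x640x3 uint8, blue, green, red), "fovy" (degrees; the focal length in pixels is half the picture's height over the tangent of half this angle, whatever the lens; pixels are square), "cx", "cy" (the principal point, pixels), "world_to_cam" (4x4, takes a point from world to camera coordinates). Camera axes: x right, y up, looking along -z (the intrinsics and any distortion apply to the point x, -y, -z); pixel columns grow to the right and rows downward; lengths in m; the calibration is good to about 2 mm. A picture is of the moment at which its call begins. There is no depth.
- ctrl.hand_in(): hands the job in, once; it reports no verdict.
The state is a dict: "time_s": time; "qpos": joint angles; "joint_vel": joint speeds; "tau": joint torques, N m; "ee_pos": TCP position; "eef_rot": TCP orientation; "force": force on the tool from outside, world axes, zero at the start; "moment": the same for the moment, N m; "grip_width": finger opening in m.
Only numpy, scipy, OpenCV 4.12 (cv2) and the standard library are available. Lean on these libraries where they do the work, as an engineer would, in place of code of your own. Each camera call takes 0.05 s, during which the arm holds its last target. There are 200 camera calls.

## Task

Show your colleague which way round the miniature axe goes back into its tray: with your fingertips straight down, point at the head of the axe from about 2 cm above it and hold still for two seconds, then point in the same way at the part of the axe-shaped recess that takes the head. Do not point at any other find or recess, and touch nothing: these are fragile museum finds. Finally raise your hand to at least 20 cm above the desk.

Things in the scene. Friction and masses are not known exactly. Their poses are not given: they have to be found in the camera images.
- axe: Miniature axe lying loose on its side on the desk, tipped about 0.14 rad (8 degrees) onto its cutting edge: iron-grey head, brown wooden handle 10 mm thick. 110 mm long in all, 13 mm high. Its origin is on the handle's centre line at about the level of the desk, 55 mm from the handle's foot; x runs along the handle towards the head, y towards the cutting edge, z upward.
- axe_head (a point): The middle of the axe's head, on its upper side (about 11 mm above the desk). The head is a flared blade about 35 mm long across its cutting edge and 37 mm from back to cutting edge. In the axe's frame the point lies at x = 38 mm, y = 10 mm.
- axe_tray: Open card tray, 136 mm (x) by 92 mm (y), rim 30 mm high, that stays where it is. It is filled with white foam whose top is 24 mm above the desk; an axe-shaped recess, 14 mm deep with a dark floor, is cut in the foam and is empty. Origin: centre of the tray's underside; x along the recess from the handle's foot to the head; z up.
- recess_head (a point): The middle of the wide part of the axe-shaped recess, where the axe's head belongs, level with the top of the foam (24 mm above the desk; the tray's rim stands 6 mm higher). The wide part measures about 40 by 43 mm. In the tray's frame the point lies at x = 38 mm, y = 1 mm.
- brooch: Oval domed bronze brooch, 100 mm (x) by 68 mm (y), 32 mm high with its middle boss, lying loose on the desk. Origin: centre of its underside. Not to be pointed at or touched.
- packed_brooch: The other brooch, of the same shape and size, lying loose in its own oval recess; its underside is 10 mm and its top 42 mm above the desk. Origin: centre of its underside. Not to be pointed at or touched.
- full_oval_tray: Tray as the axe's, with an oval recess (106 by 74 mm) that holds the packed brooch. Origin: centre of its underside.
- empty_oval_tray: Tray as the axe's, with an empty oval recess (106 by 74 mm) in its middle. Origin: centre of its underside.
- oval_recess (a point): Middle of the empty oval recess, level with the top of the foam (24 mm above the desk). Not to be pointed at.
- scale_bar: White plastic scale bar with black squares, 120 mm (x) by 22 mm by 4 mm thick, loose on the desk. Origin: centre of its underside. Not to be touched.
- caliper: Steel vernier caliper, 225 mm long (x, jaws at the +x end), 72 mm wide over the jaws, 7 mm thick, some parts up to 8 mm, lying loose and flat on the desk, left of the trays. Origin: middle of its beam, at the level of the desk. Not to be touched.

How it is judged:
On the way, in this order (a step that is already met when the one before it is completed fails the run):
1. the hand points at the axe's head from close above and holds there 1.5 s (horizontal distance between the grasp point and axe_head below 0.016 m and z of the grasp point in the frame of axe_head below 0.07 m), for 1.5 s.
2. then it points at the head end of the axe-shaped recess from close above and holds there 1.5 s (horizontal distance between the grasp point and recess_head below 0.016 m and z of the grasp point in the frame of recess_head below 0.07 m), for 1.5 s.
At the end, for the whole second after the job is handed in: The hand (its grasp point) is at least 16 cm above the desk and every loose thing lies within 5 mm of where it was. In each pointing the grasp point stayed within 16 mm sideways of the named point and less than 70 mm above it (fingertips within about 5 cm) for 1.5 s (height (world z) of the grasp point above 0.16 m and distance of each of axe, brooch, packed_brooch, scale_bar, caliper from where it was at the start of the episode below 0.005 m); the robot touches nothing.
It fails at once if the robot touches a find, a tray, a measuring tool or the desk (contact force between any of the fingers, the arm and anything else above 0.3 N).
It fails at once if a loose thing is pushed, carried or lifted from its place (distance of any of axe, brooch, packed_brooch, scale_bar, caliper from where it was at the start of the episode above 0.005 m).
It fails at once if the hand points from close above at another find or recess ((horizontal distance between the grasp point and brooch below 0.016 m and z of the grasp point in the frame of brooch below 0.09 m) or (horizontal distance between the grasp point and packed_brooch below 0.016 m and z of the grasp point in the frame of packed_brooch below 0.09 m) or (horizontal distance between the grasp point and oval_recess below 0.016 m and z of the grasp point in the frame of oval_recess below 0.07 m)).
It also fails if it takes over 43 s, if anything falls off the work surface, if the arm or the gripper's body presses on something with over 40 N, if the wrist force passes 120 N, or if a joint passes its speed limit or range.

## Working session

There is one attempt and no reset: what is moved stays moved. The work goes in short steps, Python scripts to look and compute and a tool call to move; the robot and the scene stay as the last step left them, time stands still between calls to the robot, and variables do not carry over. Pictures are saved under pics/ and viewed, about 8 in all and at most 12, crops included, and the job is handed in when it is done.

Besides the shell and the picture viewer there is one more tool, called as a command line: name --argument value ..., lists and objects as JSON in quotes. play_rows: Moves the arm, as the interface text tells. Its arguments: {"type":"object","properties":{"steps":{"type":"array"},"force":{"type":"number"}},"required":["steps"]}

```bash
mkdir -p pics; cat > h.py <<'E'
import numpy as np, cv2, pickle
from station import ctrl
def snap(n,f):
    c=ctrl.camera(n); cv2.imwrite(f'pics/{f}.png',c['frame']); pickle.dump(c,open(f'pics/{f}.pkl','wb')); return c
def ray(c,px,z):
    f=200/np.tan(np.radians(c['fovy'])/2); M=np.array(c['world_to_cam']); R=M[:3,:3]; o=-R.T@M[:3,3]
    out=[]
    for u,v in np.atleast_2d(px):
        d=R.T@np.array([(u-c['cx'])/f,-(v-c['cy'])/f,-1]); out.append(o+d*(z-o[2])/d[2])
    return np.array(out)
def load(f): return pickle.load(open(f'pics/{f}.pkl','rb'))
E
python3 - <<'E'
from h import *
for n in("scene","side"):
    c=snap(n,n+'0'); print(n,{k:v for k,v in c.items() if k!='frame'})
print(ctrl.get_obs())
E
```

```text
scene {'fovy': 56.79596802833724, 'cx': 322.6653616037185, 'cy': 198.80457111195003, 'world_to_cam': array([[ 0.89420584,  0.4476218 , -0.00553585, -0.53739779],
       [-0.34979825,  0.70639563,  0.6153425 ,  0.10048381],
       [ 0.27935122, -0.54830642,  0.78824042, -0.99660297],
       [ 0.        ,  0.        ,  0.        ,  1.        ]])}
side {'fovy': 48.4073593677568, 'cx': 330.9175088051982, 'cy': 195.278761484031, 'world_to_cam': array([[-0.99434388, -0.10613648, -0.00391126,  0.56748462],
       [ 0.04855829, -0.48705538,  0.87202015, -0.04531103],
       [-0.09445815,  0.86689798,  0.48945434, -0.93440526],
       [ 0.        ,  0.        ,  0.        ,  1.        ]])}
{'time_s': 0.1, 'qpos': array([ 1.17737229e+00,  3.00408127e-01,  1.52146471e+00, -1.85559569e-05,
        1.32068698e+00, -6.66051059e-02]), 'joint_vel': array([ 0.00091031, -0.00216444, -0.00259952,  0.00093883, -0.0009728 ,
        0.00017785]), 'tau': array([ 1.13553047e-03, -5.32647622e+01, -3.53288519e+01,  7.10049947e-02,
        2.33635266e-02, -5.05634284e-05]), 'ee_pos': array([0.17649694, 0.52068978, 0.2049701 ]), 'eef_rot': array([-3.14154622e+00,  9.66218068e-04,  1.24398202e+00]), 'force': array([-0.19927746,  1.0862272 ,  0.18019444]), 'moment': array([ 0.05326775, -0.03070617, -0.01664756]), 'grip_width': 0.09393824294440922}
```

View pics/scene0.png

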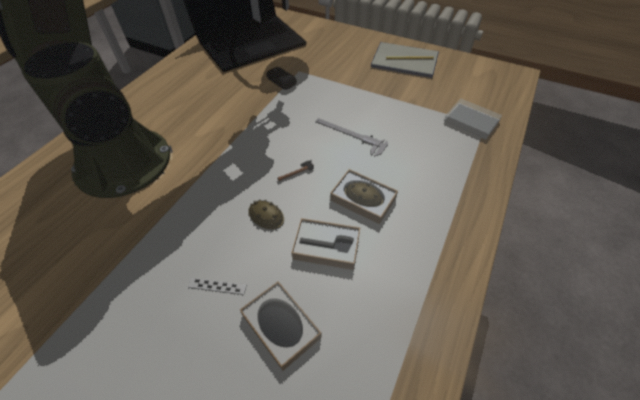

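View pics/side0.png

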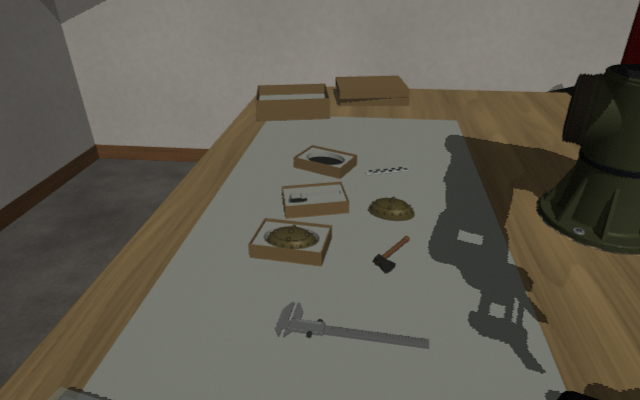

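The scene view shows the loose axe at about (297,170) with its head near (307,166), and the axe tray at (327,242) with the wide part of the recess at about (344,242). In the side view the axe head is at about (384,263) and the recess head at about (298,198).

```bash
python3 - <<'E'
from h import *
s=load('scene0');d=load('side0')
for nm,c,p,z in [('axehead',s,(307,166),.011),('axehead',d,(384,263),.011),('foot',s,(279,181),.005),('foot',d,(408,238),.005),('rechead',s,(344,242),.015),('rechead',d,(298,198),.015),('traycorn',s,[(304,220),(360,226),(354,267),(292,258)],.03),('traycorn',d,[(281,187),(343,183),(348,199),(285,205)],.03),('brooch',s,(266,214),.01),('brooch',d,(391,210),.01),('caliper',s,[(317,121),(380,148)],.004),('packed',s,(364,193),.025)]: print(nm,ray(c,p,z).round(3).tolist())
a=cv2.resize(s['frame'][150:280,265:395],None,fx=4.5,fy=4.5,interpolation=2)
b=cv2.resize(d['frame'][170:290,265:425],None,fx=3.5,fy=3.5,interpolation=2)
cv2.imwrite('pics/c1.png',a)
E
```

```text
axehead [[0.457, 0.196, 0.011]]
axehead [[0.453, 0.217, 0.011]]
foot [[0.415, 0.123, 0.005]]
foot [[0.407, 0.126, 0.005]]
rechead [[0.641, 0.026, 0.015]]
rechead [[0.642, 0.01, 0.015]]
traycorn [[0.539, 0.03, 0.03], [0.659, 0.072, 0.03], [0.688, -0.028, 0.03], [0.562, -0.067, 0.03]]
traycorn [[0.684, -0.009, 0.03], [0.548, -0.042, 0.03], [0.531, 0.03, 0.03], [0.659, 0.068, 0.03]]
brooch [[0.443, 0.017, 0.01]]
brooch [[0.439, 0.033, 0.01]]
caliper [[0.395, 0.374, 0.004], [0.602, 0.35, 0.004]]
packed [[0.629, 0.167, 0.025]]
```

View pics/c1.png

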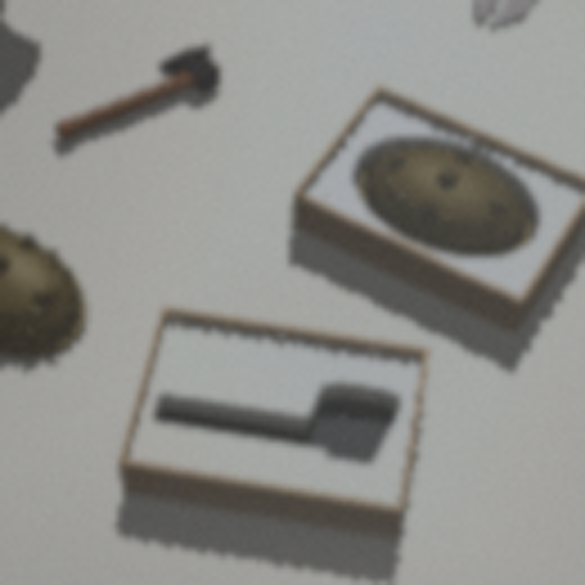

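The crop puts the axe head at about pixel (307.7,166), and the wide end of the recess at about (344,243), on the far-right end of the tray. The tray corners (centre about (0.612,0.002)) predict the recess head at (0.648,0.014), close to the direct rays. I'll move above the axe with the fingers shut and look closer.

play_rows --steps '[[[-1,1.8,0,0,0,0,0],[-3,5.2,0,0,0,0,0],[-5,8.6,0,0,0,0,0],[-7,12,0,0,0,0,0],[-9,15.5,0,0,0,0,0],[-11,19,0,0,0,0,0],[-13,22.4,0,0,0,0,0],[-15,25.9,0,0,0,0,0],[-17,29.3,0,0,0,0,0],[-19,32.8,0,0,0,0,0],[-20.5,35.3,0,0,0,0,0],[-21.3,36.8,0,0,0,0,0],[-21.3,36.8,0,0,0,0,0],[-21.3,36.8,0,0,0,0,0],[-21.3,36.8,0,0,0,0,0]]]'

```text
time_s: 1.35
ee_pos: [0.456, 0.2014, 0.205]
eef_rot: [-3.141, 0.001, 1.244]
force: [-0.5, -0.1, 0.1]
grip_width: 0.0008
```

```bash
python3 - <<'E'
from h import *
c=snap('wrist','w1'); o=ctrl.get_obs(); print(o['time_s'],o['ee_pos'],o['eef_rot'],o['grip_width'],c['fovy'],c['world_to_cam'].tolist(),c['cx'],c['cy'])
E
```

```text
1.4 [0.45592997 0.20162539 0.20506047] [-3.14122314e+00  1.11404033e-03  1.24507877e+00] 0.0004073661089077392 58.962861065598624 [[0.32031224183666834, 0.947310998770038, -0.0013926014804413237, -0.3366127064702048], [-0.9218329847182771, 0.31135808974987367, -0.23082479986497248, 0.38271352783832596], [-0.21822927396424782, 0.07521975509548783, 0.9729943331944, -0.3051298484177742], [0.0, 0.0, 0.0, 1.0]] 319.1901767792592 190.9314359863667
```

View pics/w1.png

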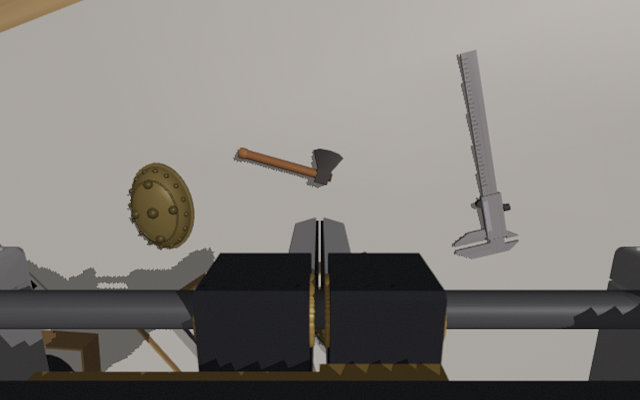

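The wrist view shows the axe with the handle foot at (241,153), the handle meeting the head at about (316,174), the cutting edge along (316,150)–(342,156), and the butt at (318,186). The fingertips appear at (319,219).

```bash
python3 - <<'E'
from h import *
c=load('w1')
P=[(237.5,152.5),(316,174),(316,150),(342,156),(318,185),(330,180)]
W=ray(c,P,.008); print(W.round(4))
f=W[0][:2];u=W[1][:2]-f;u/=np.linalg.norm(u);v=np.array([-u[1],u[0]])
for w in W: print(((w[:2]-f)@u).round(4),((w[:2]-f)@v).round(4))
print('pred',f+.093*u+.010*v,f+.093*u-.010*v)
s=c['frame'].astype(int); m=(s.max(2)<95)&(s[...,2]-s[...,0]<25); m=m.astype(np.uint8); m[:, :305]=0;m[:,350:]=0;m[:140]=0;m[195:]=0
ys,xs=np.nonzero(m);print(len(xs),xs.mean(),ys.mean(),xs.min(),xs.max(),ys.min(),ys.max());print(ray(c,(xs.mean(),ys.mean()),.011))
E
```

```text
[[0.4107 0.1244 0.008 ]
 [0.4596 0.1963 0.008 ]
 [0.435  0.2047 0.008 ]
 [0.45   0.2289 0.008 ]
 [0.4718 0.1944 0.008 ]
 [0.4707 0.2086 0.008 ]]
0.0 0.0
0.0869 -0.0
0.08 0.025
0.1085 0.0263
0.0923 -0.0112
0.1033 -0.0023
pred [0.45473697 0.20695101] [0.47127277 0.19570078]
684 324.3172514619883 164.82456140350877 305 342 149 185
[[0.4524868  0.20812833 0.011     ]]
```

The sizes check out: 110 mm long, and 37 mm from back to cutting edge. So axe_head is at about (0.4545, 0.207). I'll descend to TCP z ≈ 0.033 and hold.

play_rows --steps '[[[0.2,-0.1,1.5,0,0,0,0],[0.4,-0.3,4,0,0,0,0],[0.5,-0.3,6.5,0,0,0,0],[0.5,-0.3,9,0,0,0,0],[0.5,-0.3,11.5,0,0,0,0],[0.5,-0.3,13.5,0,0,0,0],[0.5,-0.3,15,0,0,0,0],[0.5,-0.3,16.2,0,0,0,0],[0.5,-0.3,16.9,0,0,0,0],[0.5,-0.3,17.2,0,0,0,0],[0.5,-0.3,17.2,0,0,0,0],[0.5,-0.3,17.2,0,0,0,0]]]'

```text
time_s: 2.4
ee_pos: [0.4547, 0.2076, 0.0337]
eef_rot: [3.141, 0.001, 1.246]
force: [-0.4, 1.7, 0.5]
grip_width: 0.0003
```

```bash
python3 - <<'E'
from h import *
c=snap('wrist','w2');d=snap('side','side2'); s=snap('scene','scene2');o=ctrl.get_obs(); print(o['time_s'],o['ee_pos'],o['eef_rot'])
a=cv2.resize(c['frame'][100:300,220:420],(400,400),interpolation=2)
b=cv2.resize(d['frame'][200:300,330:430],(400,400),interpolation=2)
cv2.imwrite('pics/c2.png',np.hstack([a,b]))
E
```

```text
2.55 [0.45492011 0.20739383 0.03379235] [3.14097221e+00 2.85675785e-04 1.24515084e+00]
```

View pics/c2.png

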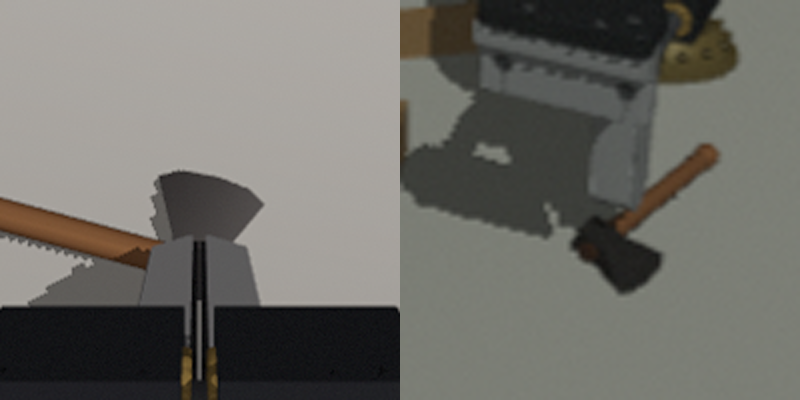

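The fingertips are above the axe head in both views, with a clear gap below them. I'll hold for 2 s and more.

play_rows --steps '[[[0,0,0,0,0,0,0],[0,0,0,0,0,0,0],[0,0,0,0,0,0,0],[0,0,0,0,0,0,0],[0,0,0,0,0,0,0],[0,0,0,0,0,0,0],[0,0,0,0,0,0,0],[0,0,0,0,0,0,0],[0,0,0,0,0,0,0],[0,0,0,0,0,0,0],[0,0,0,0,0,0,0],[0,0,0,0,0,0,0],[0,0,0,0,0,0,0],[0,0,0,0,0,0,0],[0,0,0,0,0,0,0],[0,0,0,0,0,0,0],[0,0,0,0,0,0,0],[0,0,0,0,0,0,0],[0,0,0,0,0,0,0],[0,0,0,0,0,0,0]]]'

```text
time_s: 4.22
ee_pos: [0.4549, 0.2074, 0.0338]
eef_rot: [3.141, 0.0, 1.245]
force: [0.4, -0.3, 0.0]
grip_width: 0.0006
```

play_rows --steps '[[[0,0,0,0,0,0,0],[0,0,0,0,0,0,0],[0,0,0,0,0,0,0],[0,0,0,0,0,0,0],[0,0,0,0,0,0,0],[0,0,0,0,0,0,0],[0,0,0,0,0,0,0],[0,0,-2,0,0,0,0],[0,0,-5,0,0,0,0],[0,0,-8,0,0,0,0],[0,0,-11,0,0,0,0],[0,0,-14,0,0,0,0],[0,0,-16,0,0,0,0],[0,0,-17,0,0,0,0],[0,0,-17,0,0,0,0],[0,0,-17,0,0,0,0]]]'

```text
time_s: 5.55
ee_pos: [0.4546, 0.2074, 0.2029]
eef_rot: [-3.142, 0.001, 1.245]
force: [0.2, 0.1, -0.8]
grip_width: 0.0007
```

play_rows --steps '[[[-0.8,1.6,0,0,0,0,0],[-2.2,4.4,0,0,0,0,0],[-3.7,7.5,0,0,0,0,0],[-5.2,10.5,0,0,0,0,0],[-6.7,13.5,0,0,0,0,0],[-8.2,16.5,0,0,0,0,0],[-9.7,19.6,0,0,0,0,0],[-11,22.2,0,0,0,0,0],[-11.8,23.8,0,0,0,0,0],[-12.1,24.4,0,0,0,0,0],[-12.1,24.4,0,0,0,0,0],[-12.1,24.4,0,0,0,0,0],[-12.1,24.4,0,0,0,0,0]]]'

```text
time_s: 6.63
ee_pos: [0.6464, 0.0157, 0.2025]
eef_rot: [-3.141, 0.001, 1.246]
force: [0.1, -1.1, -0.2]
grip_width: 0.0
```

```bash
python3 - <<'E'
from h import *
c=snap('wrist','w3'); o=ctrl.get_obs(); print(o['time_s'],o['ee_pos'],o['eef_rot'])
E
```

```text
6.6833 [0.6464654  0.01579862 0.20290541] [-3.14134642e+00  7.33922862e-04  1.24635054e+00]
```

View pics/w3.png

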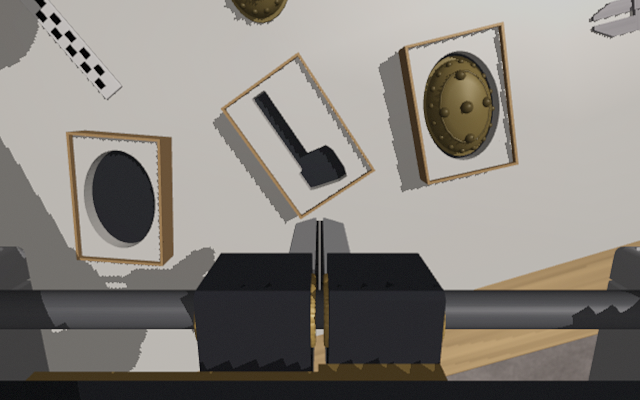

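The wrist view shows the axe recess with its foot at (260,96) and the wide part around (300–347, 147–189), middle at about (323,168). The rim corners are at (298,54), (373,169), (301,216) and (222,109).

```bash
python3 - <<'E'
from h import *
c=load('w3')
K=ray(c,[(298,54),(373,169),(301,216),(222,109)],.03)[:,:2]; print(K.round(4),[np.linalg.norm(K[i]-K[i-1]).round(4) for i in range(4)])
u=K[1]-K[0]+K[2]-K[3];u/=np.linalg.norm(u);v=np.array([-u[1],u[0]]);m=K.mean(0);print('pred',m,u,m+.038*u+.001*v)
for p in [(300,160),(312,189),(347,178),(325,147),(323,168)]:
    w=ray(c,p,.024)[0][:2];print(w.round(4),((w-m)@u).round(4),((w-m)@v).round(4))
g=c['frame'].max(2); mk=cv2.inRange(g,0,90); mk[:140]=0;mk[200:]=0;mk[:,:290]=0;mk[:,355:]=0
M=cv2.moments(mk,True);print(M['m00'],M['m10']/M['m00'],M['m01']/M['m00'])
E
```

```text
[[ 0.532   0.0331]
 [ 0.6591  0.0686]
 [ 0.6828 -0.0166]
 [ 0.5559 -0.0535]] [np.float64(0.0898), np.float64(0.132), np.float64(0.0884), np.float64(0.1322)]
pred [0.60744934 0.00786949] [0.96173621 0.27397713] [0.64372134 0.01924236]
[0.6278 0.0012] 0.0177 -0.012
[0.6604 0.003 ] 0.0496 -0.0192
[0.6609 0.041 ] 0.0605 0.0172
[0.6233 0.0295] 0.0212 0.0165
[0.6431 0.0208] 0.0378 0.0027
1546.0 317.53492884864164 164.03492884864167
```

The rim measures 132×89 mm against 136×92 given, which is close enough, and both estimates of the recess head agree on about (0.6435, 0.0195). I'll descend to TCP z ≈ 0.047.

play_rows --steps '[[[0.1,-0.2,1.5,0,0,0,0],[0.3,-0.4,4,0,0,0,0],[0.3,-0.4,6.5,0,0,0,0],[0.3,-0.4,9,0,0,0,0],[0.3,-0.4,11.5,0,0,0,0],[0.3,-0.4,13.2,0,0,0,0],[0.3,-0.4,14.4,0,0,0,0],[0.3,-0.4,15.2,0,0,0,0],[0.3,-0.4,15.6,0,0,0,0],[0.3,-0.4,15.6,0,0,0,0],[0.3,-0.4,15.6,0,0,0,0]]]'

```text
time_s: 7.6
ee_pos: [0.644, 0.0199, 0.0479]
eef_rot: [3.141, 0.0, 1.246]
force: [-0.2, -0.1, 1.0]
grip_width: 0.001
```

```bash
python3 - <<'E'
from h import *
c=snap('wrist','w4');d=snap('scene','scene4');o=ctrl.get_obs(); print(o['time_s'],o['ee_pos'],o['eef_rot'],o['force'])
a=cv2.resize(c['frame'][60:300,200:440],(400,400),interpolation=2)
b=cv2.resize(d['frame'][190:290,280:380],(400,400),interpolation=2)
cv2.imwrite('pics/c4.png',np.hstack([a,b]))
E
```

```text
7.7 [0.64404923 0.01984304 0.04803369] [3.14025224e+00 2.47576732e-04 1.24637448e+00] [-0.38514175 -0.42819735 -0.51188145]
```

View pics/c4.png

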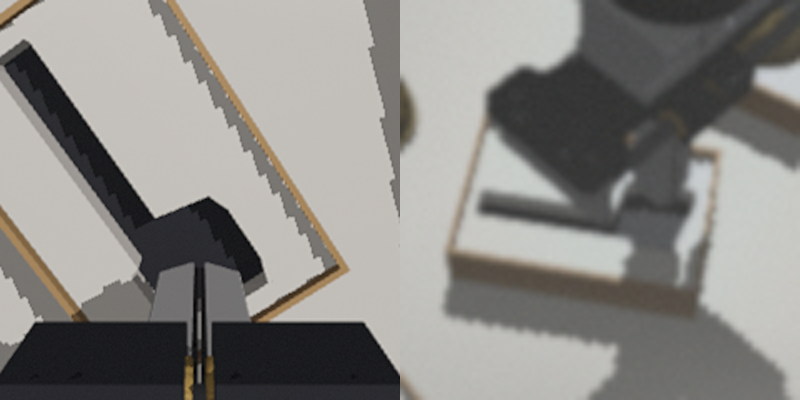

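The fingertips are over the middle of the wide part of the recess, clear of the rim. I'll hold for more than 2 s, then rise.

play_rows --steps '[[[0,0,0,0,0,0,0],[0,0,0,0,0,0,0],[0,0,0,0,0,0,0],[0,0,0,0,0,0,0],[0,0,0,0,0,0,0],[0,0,0,0,0,0,0],[0,0,0,0,0,0,0],[0,0,0,0,0,0,0],[0,0,0,0,0,0,0],[0,0,0,0,0,0,0],[0,0,0,0,0,0,0],[0,0,0,0,0,0,0],[0,0,0,0,0,0,0],[0,0,0,0,0,0,0],[0,0,0,0,0,0,0],[0,0,0,0,0,0,0],[0,0,0,0,0,0,0],[0,0,0,0,0,0,0],[0,0,0,0,0,0,0],[0,0,0,0,0,0,0]]]'

```text
time_s: 9.37
ee_pos: [0.644, 0.0198, 0.048]
eef_rot: [3.14, 0.0, 1.246]
force: [0.4, 0.4, -0.3]
grip_width: 0.0006
```

play_rows --steps '[[[0,0,0,0,0,0,0],[0,0,0,0,0,0,0],[0,0,0,0,0,0,0],[0,0,0,0,0,0,0],[0,0,0,0,0,0,0],[0,0,0,0,0,0,0],[0,0,0,0,0,0,0],[0,0,-2,0,0,0,0],[0,0,-5,0,0,0,0],[0,0,-8,0,0,0,0],[0,0,-11,0,0,0,0],[0,0,-14,0,0,0,0],[0,0,-17,0,0,0,0],[0,0,-18.5,0,0,0,0],[0,0,-19,0,0,0,0],[0,0,-19,0,0,0,0],[0,0,-19,0,0,0,0]]]'

```text
time_s: 10.78
ee_pos: [0.6435, 0.0199, 0.2367]
eef_rot: [-3.141, 0.001, 1.246]
force: [0.3, 1.2, -0.5]
grip_width: 0.0001
```

```bash
python3 - <<'E'
from h import *
a=load('side0')['frame']; b=snap('side','side5')['frame']
o=ctrl.get_obs(); print(o['time_s'],o['ee_pos'],o['grip_width'])
for n,(x0,x1,y0,y1) in dict(axe=(365,415,230,275),brooch=(362,420,190,225),caliper=(270,435,300,350),bar=(362,412,162,178),packed=(245,335,215,268)).items():
    p=lambda f:cv2.cvtColor(f[y0:y1,x0:x1],6).astype(np.float64)
    print(n,cv2.phaseCorrelate(p(a),p(b)))
cv2.imwrite('pics/c5.png',b)
E
```

```text
10.8333 [0.64338237 0.01995639 0.23616415] -6.508125394997307e-05
axe ((0.03599701417243395, 0.5952524269308164), 1.0100309815169226)
brooch ((-0.010851157850066073, 0.0006027815223887956), 0.9375621359673338)
caliper ((0.01122324488368065, 0.050877134457202544), 0.9619883392953784)
bar ((-0.3382609980738316, -0.4606542435101435), 0.17426238090226245)
packed ((0.013097731055481177, -0.05148750024727988), 0.9447408919336162)
```

View pics/c5.png

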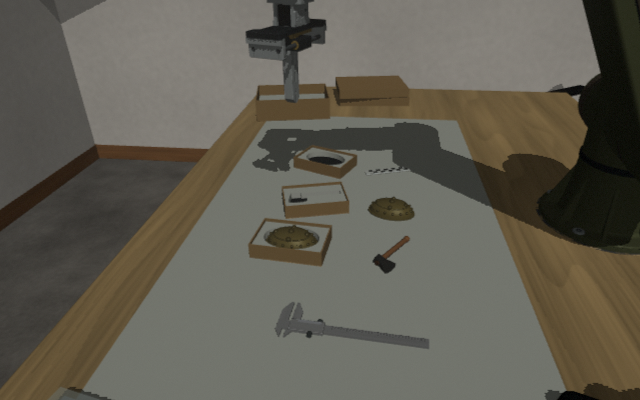

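The final view shows everything in its original place, with the hand clear at 0.236 m.

```bash
python3 -c "
from station import ctrl; print(ctrl.hand_in())"
```

```text
the job is handed in; nothing more can be done
None
```

I pointed at the axe's head and then at the wide end of the axe-shaped recess, holding still over 2 s at each. Then I raised the hand and handed the job in at about 11 s; no verdict was reported.

- **Axe head:** the shut fingertips stood at (0.455, 0.207, 0.034), about 2 cm above the head. My estimate of the point was (0.4545, 0.207), and the measured length and blade width matched the given sizes.
- **Recess head:** the fingertips stood at (0.644, 0.020, 0.048), about 2.4 cm above the foam. Two estimates of the point agreed within about 2 mm. The tray rim measured 3% small (132 × 89 mm against 136 × 92 mm), well within tolerance.
- **Final position:** the fingertips are 23.6 cm above the desk. The force readings stayed at noise level, about 1–2 N, which is too coarse to rule out the 0.3 N contact limit. The pictures at both pointings showed the fingertips clear of everything.
- **Loose things, before and after:** the brooch, packed brooch and caliper shifted 0.05 px or less.
    - **Axe:** it read 0.6 px, which I put down to the comparison method. By eye it hadn't moved.
    - **Scale bar:** its comparison was unreliable because the robot's shadow lay near it. By eye it hadn't moved, and the hand never went near it.

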